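# Fit the interlocked guard hood on a battery tester

## Robot

A 6-joint arm with a two-finger parallel gripper is mounted at the origin on the work surface. World frame = base frame: x ahead of the robot, y to its left, z up, the work surface at z = 0. Lengths are in m, angles in rad, forces in N, time in s.
With the tool pointing down it reaches from about 0.35 to 0.925 m from the base axis. Payload 6.4 kg.
Tool frame: the origin (TCP) lies between the finger pads; the fingertips stand 22 mm ahead of it and the grasp point (between the pads) lies 3 mm ahead of it (robot.nose_length is the distance from the TCP to the fingertips, in m); x points along the fingers, z is the direction in which the jaws open and shut, and the axes are right-handed (so a half turn about x gives the same grasp; the last joint's range is limited). The gripper opens to 94 mm and grips with 3 to 60 N. Pads are 16 mm wide; open, the fingers measure 119 mm over their backs; the gripper's body (75 mm by 177 mm) begins 78 mm behind the grasp point.
Start: joints at [-1.387, 0.245, 1.558, -0, 1.339, -0.174], TCP at [0.228, -0.609, 0.227] pointing down, gripper open.
Joint ranges: [-3.13, 3.13], [-1.02, 2.26], [0.13, 2.54], [-0.95, 4.09], [0.21, 2.88], [-2.74, 2.74]. Speed limits (rad/s): [2.57, 2.57, 3.14, 3.14, 3.14, 3.14].

## Interface

Orientations are given as [roll, pitch, yaw] about the fixed x, y, z axes, in that order (R = Rz(yaw) Ry(pitch) Rx(roll)).
In Python, from bench import robot gives the robot as it stands. The module is installed in compiled form; this text tells all that it offers.
- The arm moves only by the tool step_arm, never from a script. Its argument "targets" is a list of rows, each a list of 3 entries, a list of its own where there are three numbers: the shift along the tool's x, y, z in mm, then the turn, a rotation vector about the tool's x, y, z in rad, then the finger opening in mm, from 0 to 94. A call has 1 to 5 rows; each row is the pose to reach, as a shift and turn from the pose commanded when the call began, along the tool's axes at that moment; what a row does not reach only later rows make up. A row lasts 1/8 s, in which the tool goes at most 62.5 mm and 10.7 degrees, less where a joint would pass 70% of its speed; a pose out of reach is approached as far as the arm can. A call with a gripper value outside its range is refused whole. The fingers move at their own pace and stop on an object; the grip force is fixed at half the most. Time passes only in rows, so rows that repeat a pose let the fingers close. It gives the time, the measured TCP pose, the force and the opening at its end, in the units of the state.
- robot.get_state(): the state, without advancing time (a new reading comes with each control period).
- robot.get_image(name): name is "side" or "top" or "wrist"; returns a dict with "image" (480x640x3 uint8, red, green, blue), "fx", "fy", "cx", "cy" (pixels), "distortion" ([k1, k2, p1, p2, k3] as OpenCV has them; the pictures are not rectified), "R" (3x3) and "t" (3): a world point X has camera coordinates R X + t. Camera axes: x right, y down, z forward; pixel columns grow to the right and rows downward; lengths in m; the calibration is good to about 2 mm. A picture is of the moment at which its call begins. There is no depth.
- robot.sign_off(): hands the job in, once; it reports no verdict.
The state is a dict: "clock": time; "joint_pos": joint angles; "qd": joint speeds; "effort": joint torques, N m; "eef_pos": TCP position; "tool_rot": TCP orientation; "contact_force": force on the tool from outside, world axes, zero at the start; "torque": the same for the moment, N m; "grip_width": opening from 0.0 (shut) to 1.0 (fully open).
Only numpy, scipy, OpenCV 4.12 (cv2) and the standard library are available. Lean on these libraries where they do the work, as an engineer would, in place of code of your own. Each camera call takes 0.05 s, during which the arm holds its last target. There are 200 camera calls.

## Task

Fit the clear guard hood onto the battery tester: bring its flat steel tongue down straight into the slot of the interlock switch on the tester's side - you will have to feel for the slot, as the switch is never bolted in quite the same place - and press the hood down until the tongue is fully home and the lip on the other side has snapped under the spring clip, so that the hood sits flat on the deck. Keep the hood upright all the while, and leave the phone, remote control and tape roll alone.

Things in the scene. Friction and masses are not known exactly. Their poses are not given: they have to be found in the camera images.
- handle (a point): Centre of the black bar handle on the loose clear hood (starts upright on the desk, about 0.4 kg, balanced under the handle). All sizes here in mm. Axes: x along the bar, y to the hood's tongue side, z up. The bar is 94 long (x), 14 thick (y), 24 high, with a free gap of 24 between bar and roof. The hood's bottom rim is 106 below this point.
- hood_mid (a point): Middle of the hood, 71 mm below handle, same axes: a clear open-bottomed box 160 (x) by 110 (y) by 70 high, walls 4 thick, its roof's upper face 36 below handle. To push down on the clip side, push on the roof 45 to -y.
- bracket (a point): Middle of the upper face of the steel bracket that stands out from the hood's +y wall, flush with the roof, at (0, 72, -36) mm from handle; 36 wide (x), y from 55 to 88. A good place to push down over the tongue.
- tongue_tip (a point): Middle of the lower end of the hood's steel tongue, at (0, 80, -80) mm from handle, same axes. The tongue is flat, 18 wide (x), 4 thick (y), hangs 40 down from the bracket, has a rounded end and a window whose lower edge is 4 above the tip.
- lip (a point): Middle of the lower outer edge of the metal lip (4 thick, 140 long in x) that stands 10 out from the foot of the hood's -y wall, at (0, -65, -106) mm from handle, same axes.
- deck (a point): Middle of the hood's place on the flat deck of the tester, a fixed grey housing 200 (x) by 130 (y) by 60 mm high. Axes: x lengthwise away from the front panel, y to the switch side, z up. The hood belongs with its axes along these, tongue to +y, rim flat on the deck, centred here but for the switch's setting. It covers the test bed (within 57 in x, 37 in y, 16 high).
- slot (a point): Nominal middle of the slot's mouth in the top of the interlock switch, at (0, 80, 52) mm from deck, same axes. The real switch is bolted through slotted holes and lies up to 11 to either side of this point along x (y and height are true): feel or look for it. Its flat head is 46 (x) by 34 (y); the slot is 21 (x) by 7 (y), 34 deep, straight down.
- slot_home (a point): Where the tongue's tip ends when fully home: 26 mm below slot (along x it shares the switch's unknown offset). The tip drops freely for about 15 mm; then a sprung roller in the switch resists with about 10 N, is pushed aside and clicks into the tongue's window. Pushing by the handle, straight down, takes 20 to 30 N in all; over the tongue or over the clip alone 10 to 15 N.
- clip (a joint): Hinge angle (rad) of the sheet-steel spring clip on the tester's -y side: 0 shut, as its spring rests it, growing as it is pushed outwards. The hood's lip slides down its slanted lead-in plate and pushes it out by 0.1 to 0.15 with about 10 N, starting some 15 mm above home; then the hook snaps back over the lip.
- hook (a point): Inner edge of the clip's hook at rest, at (0, -60, 6) mm from deck, same axes: it overhangs the seated lip by 5. The clip is 44 wide (x), hinged 75 to -y and 46 below the deck; from the hook the lead-in plate rises outwards to y = -78, 36 above the deck.
- remote_mid (a point): Centre of the underside of a black remote control, 170 by 46 by 18 mm, lying on the desk (a bystander).
- tape_mid (a point): Middle of the underside of a black roll of tape, 68 across and 19 mm high, lying on the desk (a bystander).
- phone_mid (a point): Centre of the underside of a black phone, 150 by 72 by 9 mm, lying on the desk (a bystander).
Not all that is in view belongs to the job. Leave any green look-alike of the part that bears handle alone.

How it is judged:
By the outcome, as a careful person would: the job done as asked, in the order asked, and still so for the second after the job is handed in, with the robot touching nothing.
It also fails if it takes over 64 s, if anything falls off the work surface, if the arm or the gripper's body presses on something with over 40 N, if the wrist force passes 120 N, or if a joint passes its speed limit or range.

## Working session

There is one attempt and no reset: what is moved stays moved. The work goes in short steps, Python scripts to look and compute and a tool call to move; the robot and the scene stay as the last step left them, time stands still between calls to the robot, and variables do not carry over. Pictures are saved under pics/ and viewed, about 8 in all and at most 12, crops included, and the job is handed in when it is done.

Besides the shell and the picture viewer there is one more tool, called after "Call:" in YAML: its name, and indented under it one key for each argument. step_arm: Moves the arm, as the interface text tells. Its arguments: {"type":"object","properties":{"targets":{"type":"array","items":{"type":"array"}}},"required":["targets"]}

```bash
mkdir -p pics
cat > h.py <<'E'
from bench import robot
import numpy as np, cv2
from scipy.spatial.transform import Rotation as Ro
def shot(n,f=None):
    d=robot.get_image(n)
    if f: cv2.imwrite('pics/'+f,d['image'][:,:,::-1])
    np.savez('/tmp/cal_'+n,**{k:np.array(v) for k,v in d.items()})
    return d
def cal(n): return np.load('/tmp/cal_'+n+'.npz')
def K(d): return np.array([[d['fx'],0,d['cx']],[0,d['fy'],d['cy']],[0,0,1]],float)
def proj(d,X):
    return cv2.projectPoints(np.array(X,float).reshape(-1,3),cv2.Rodrigues(np.array(d['R']))[0],np.array(d['t'],float),K(d),np.array(d['distortion'],float))[0].reshape(-1,2)
def ray(d,uv,z):
    p=cv2.undistortPoints(np.array(uv,float).reshape(-1,1,2),K(d),np.array(d['distortion'],float)).reshape(-1,2)
    R=np.array(d['R']);t=np.array(d['t']);c=-R.T@t
    v=np.c_[p,np.ones(len(p))]@R
    return c+v*((z-c[2])/v[:,2])[:,None]
E
python3 - <<'E'
from h import *
for n in('top','side'):
    d=shot(n,n+'0.png'); print(n,-np.array(d['R']).T@d['t'],d['R'][2])
s=robot.get_state();print(s)
E
```

```text
top [0.34624959 0.07559797 1.26782953] [ 0.19941021 -0.02228762 -0.97966261]
side [-0.1021737   0.95316294  0.8536835 ] [ 0.5013606  -0.65215856 -0.56861829]
{'clock': 0.1, 'joint_pos': array([-1.38706883e+00,  2.45700401e-01,  1.55882995e+00, -1.97417276e-05,
        1.33869583e+00, -1.74108082e-01]), 'qd': array([-0.00174497, -0.00099116, -0.00365863,  0.00103651, -0.00082718,
       -0.00059175]), 'effort': array([ 1.18630996e-03, -4.16913521e+01, -3.15525484e+01,  6.87164837e-02,
        3.09391308e-02, -5.48081653e-05]), 'eef_pos': array([ 0.22756848, -0.60835266,  0.22651697]), 'tool_rot': array([2.97924073, 1.56916268, 1.76628454]), 'contact_force': array([-0.29733119,  0.4958752 , -0.71044173]), 'torque': array([ 0.00266699,  0.00306776, -0.05744463]), 'grip_width': 0.9989494606304565}
```

View pics/top0.png

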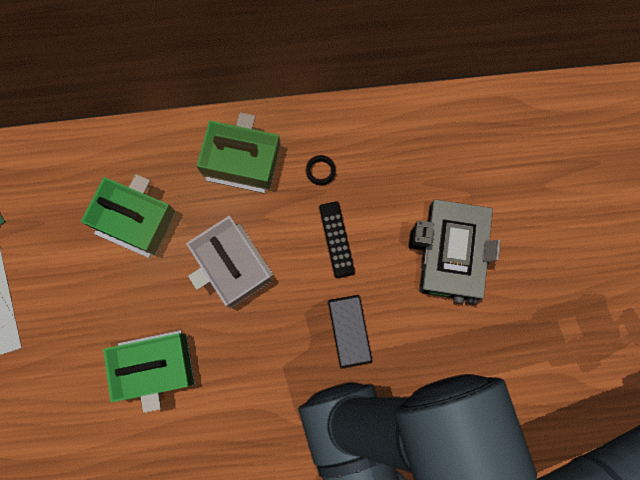

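View pics/side0.png

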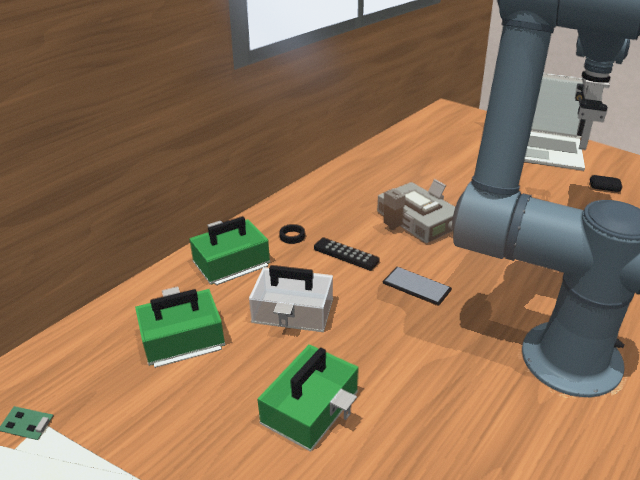

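The top view shows hood-like parts at (238,155), (128,215) and (149,366), all green, plus a clear/grey one at (229,260) with its bracket at (199,279). The clear one fits "clear hood". The tester is at (458,250), with the switch at (421,236), the clip at (491,250) and the front-panel knobs at (465,299). An enlarged crop comes next to confirm.

Run:
```python
from h import *
im=cv2.imread('pics/top0.png')
a=cv2.resize(im[205:315,180:280],None,fx=4,fy=4,interpolation=cv2.INTER_CUBIC)
b=cv2.resize(im[195:305,405:505],None,fx=4,fy=4,interpolation=cv2.INTER_CUBIC)
cv2.imwrite('pics/crop1.png',np.hstack([a,b]))
```

```text
(no output)
```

View pics/crop1.png

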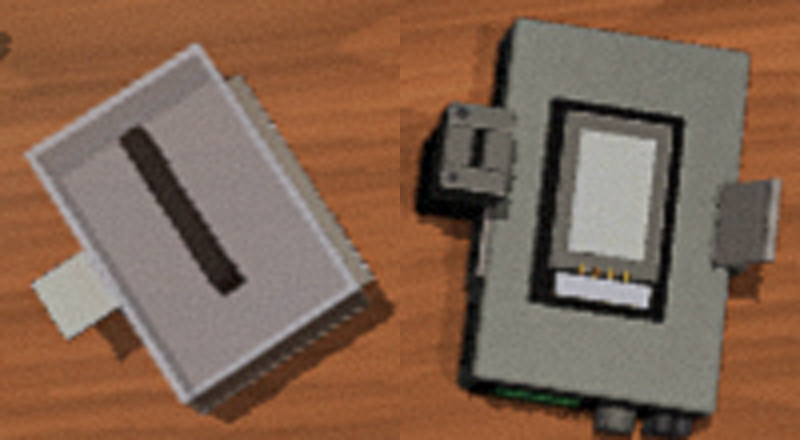

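The crop confirms the clear hood: grey-clear roof, black bar from (213,239) to (238,276), light bracket at (199,279) and lip on the far side. The tester's deck corners, slot (425,232) and clip are also visible.

```bash
cat >> h.py <<'E'
from scipy.optimize import least_squares
def fit(d,uv,P,x0):  # planar pose x,y,yaw given object pts incl. z
    P=np.array(P,float);uv=np.array(uv,float)
    def X(p): 
        c,s=np.cos(p[2]),np.sin(p[2]);return np.c_[p[0]+c*P[:,0]-s*P[:,1],p[1]+s*P[:,0]+c*P[:,1],P[:,2]]
    r=least_squares(lambda p:(proj(d,X(p))-uv).ravel(),x0)
    return r.x,(proj(d,X(r.x))-uv)
E
python3 - <<'E'
from h import *
d=cal('top')
o1=np.array([180,205])-.375;o2=np.array([405-100,195])-.375
def c1(*p): return np.array(p)/4+o1
def c2(*p): return np.array(p)/4+o2
hz=.07
w=ray(d,[[199,279],[228,260]],hz);print(w)
v=w[0]-w[1];yaw=np.arctan2(v[1],v[0])-np.pi/2
# hood axes: y toward bracket
uv=c1((197,43),(27,154),(185,402),(360,285))
W=ray(d,uv,hz);print('corners',W.round(4))
e=np.array([.08,.055])
loc=[]
for q in W:
    r=q[:2]-W[:,:2].mean(0);c,s=np.cos(yaw),np.sin(yaw);l=np.array([c*r[0]+s*r[1],-s*r[0]+c*r[1]]);loc.append([*np.sign(l)*e,hz])
print(fit(d,uv,loc,[*w[1][:2],yaw]))
H=ray(d,c1((133,135),(231,283)),.118);print('handle ends',H,H.mean(0),np.linalg.norm(H[0]-H[1]),np.arctan2(*(H[1]-H[0])[1::-1]))
uv=c2((515,18),(749,53),(712,410),(473,378))
W=ray(d,uv,.06);print('deck',W.round(4))
x=(W[0]+W[1]-W[2]-W[3])[:2];yaw=np.arctan2(x[1],x[0])
p,r=fit(d,uv,[[.1,.065,.06],[.1,-.065,.06],[-.1,-.065,.06],[-.1,.065,.06]],[*W.mean(0)[:2],yaw]);print(p,r)
c,s=np.cos(p[2]),np.sin(p[2])
S=ray(d,c2((479,148)),.112)[0];q=S[:2]-p[:2];print('slot local',c*q[0]+s*q[1],-s*q[0]+c*q[1],S)
S=ray(d,c2((447,106),(515,112),(510,200),(441,190)),.112).mean(0);q=S[:2]-p[:2];print('head local',c*q[0]+s*q[1],-s*q[0]+c*q[1],S)
for z in(.06+.036,):
  S=ray(d,c2((776,220)),z)[0];q=S[:2]-p[:2];print('clip top local',c*q[0]+s*q[1],-s*q[0]+c*q[1])
s=robot.get_state();R=Ro.from_euler('xyz',s['tool_rot']).as_matrix();print(R.round(3))
E
```

```text
[[0.52237548 0.3013441  0.07      ]
 [0.55587825 0.23731129 0.07      ]]
corners [[0.6523 0.2276 0.07  ]
 [0.602  0.3226 0.07  ]
 [0.4616 0.2496 0.07  ]
 [0.5125 0.1531 0.07  ]]
(array([0.55714621, 0.23820608, 0.48519716]), array([[ 0.27070404, -0.59843549],
       [-0.72847523, -0.06100873],
       [ 0.03929322,  0.4234685 ],
       [ 0.41062358,  0.18415523]]))
handle ends [[0.59552304 0.25798666 0.118     ]
 [0.51408248 0.21457373 0.118     ]] [0.55480276 0.23628019 0.118     ] 0.09228893139608656 -2.651845992282785
deck [[ 0.6415 -0.217   0.06  ]
 [ 0.6079 -0.3412  0.06  ]
 [ 0.4185 -0.2882  0.06  ]
 [ 0.4497 -0.1649  0.06  ]]
[ 0.52947231 -0.25284858 -0.26525922] [[-0.3984349  -0.6477398 ]
 [ 0.16155427 -0.49412755]
 [ 0.73575791  1.15910109]
 [-0.49810441 -0.10694349]]
slot local 0.011357941364747048 0.0834926880818466 [ 0.56232139 -0.17525368  0.112     ]
head local 0.009294973524839233 0.08363403040655713 [ 0.56036763 -0.17457646  0.112     ]
clip top local 0.000833530609566726 -0.07699225432152015
[[-0.     0.937  0.35 ]
 [ 0.002  0.35  -0.937]
 [-1.     0.    -0.002]]
```

Call:
step_arm:
  targets:
    - [[0,40,-45],[0,0,0],94]
    - [[0,80,-90],[0,0,0],94]
    - [[0,120,-135],[0,0,0],94]
    - [[0,160,-180],[0,0,0],94]
    - [[0,200,-225],[0,0,0],94]

```text
clock: 0.72
eef_pos: [0.3364, -0.326, 0.2271]
tool_rot: [2.915, 1.57, 1.702]
contact_force: [0.6, 0.7, 1.4]
grip_width: 1.003
```

Call:
step_arm:
  targets:
    - [[0,40,-45],[0,0,0],94]
    - [[0,80,-90],[0,0,0],94]
    - [[0,120,-135],[0,0,0],94]
    - [[0,160,-180],[0,0,0],94]
    - [[0,200,-225],[0,0,0],94]

```text
clock: 1.35
eef_pos: [0.4449, -0.0452, 0.2274]
tool_rot: [0.754, 1.57, -0.459]
contact_force: [1.0, -0.1, -0.3]
grip_width: 1.0
```

Call:
step_arm:
  targets:
    - [[0,40,-45],[-0.03,0,0],94]
    - [[0,80,-90],[-0.06,0,0],94]
    - [[0,120,-135],[-0.1,0,0],94]
    - [[0,160,-180],[-0.13,0,0],94]
    - [[0,203,-226],[-0.13,0,0],94]

```text
clock: 1.98
eef_pos: [0.5557, 0.2371, 0.2271]
tool_rot: [-1.422, 1.57, -2.505]
contact_force: [-0.4, -0.9, 0.6]
grip_width: 1.0
```

Call:
step_arm:
  targets:
    - [[0,0,0],[0,0,0],94]
    - [[0,0,0],[0,0,0],94]

```text
clock: 2.22
eef_pos: [0.555, 0.2348, 0.2268]
tool_rot: [-1.606, 1.569, -2.689]
contact_force: [-0.3, -0.4, 0.7]
grip_width: 1.001
```

Run:
```python
from h import *
d=shot('wrist','w1.png')
s=robot.get_state();print(s['eef_pos'],Ro.from_euler('xyz',s['tool_rot']).as_matrix().round(3))
print(-np.array(d['R']).T@d['t'])
h=np.array([.556,.2375]);c,q=np.cos(.487),np.sin(.487)
print(proj(d,[[h[0]+a*c,h[1]+a*q,.118] for a in(-.047,.047)]))
```

```text
[0.55511221 0.23420679 0.22710495] [[-0.001  0.884  0.468]
 [-0.     0.468 -0.884]
 [-1.    -0.001  0.   ]]
[0.62647692 0.27298236 0.38292543]
[[311.20628812 311.06718801]
 [311.05622752 178.54288026]]
```

View pics/w1.png

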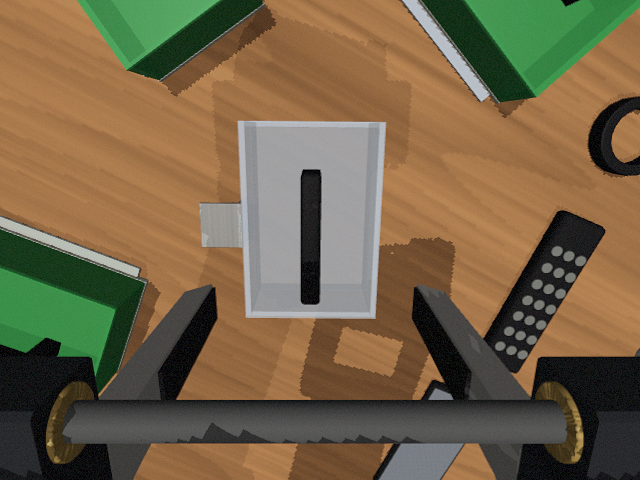

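The wrist view shows the clear hood upright, with the bar at u=311 and rows 170–303, the bracket at (220,225) and roof corners at (238,122), (386,122), (376,318), (247,318). The jaws are lined up with the bar.

Run:
```python
from h import *
d=cal('wrist')
print(fit(d,[(238,122),(386,122),(376,318),(247,318)],[[.08,.055,.07],[.08,-.055,.07],[-.08,-.055,.07],[-.08,.055,.07]],[.556,.2375,.487]))
p=fit(d,[(311,303),(311,170)],[[-.047,0,.118],[.047,0,.118]],[.556,.2375,.487]);print(p)
```

```text
(array([0.55886336, 0.23875254, 0.48508315]), array([[-0.5902416 , -0.72318939],
       [ 0.35892796, -0.2657016 ],
       [ 0.52315002,  0.83077173],
       [-0.25572104,  0.5705239 ]]))
(array([0.56108201, 0.2402873 , 0.48581035]), array([[-0.00083847,  0.59079434],
       [ 0.00101387, -0.48880997]]))
```

Call:
step_arm:
  targets:
    - [[40,4.5,-2.5],[0,0,0],94]
    - [[80,4.5,-2.5],[0,0,0],94]
    - [[110,4.5,-2.5],[0,0,0],50]
    - [[123,4.5,-2.5],[0,0,0],40]
    - [[123,4.5,-2.5],[0,0,0],30]

```text
clock: 2.9
eef_pos: [0.5581, 0.2385, 0.1044]
tool_rot: [-1.827, 1.57, -2.911]
contact_force: [-1.0, -0.8, 0.1]
grip_width: 0.719
```

Call:
step_arm:
  targets:
    - [[0,0,0],[0,0,0],0]
    - [[0,0,0],[0,0,0],0]
    - [[0,0,0],[0,0,0],0]
    - [[0,0,0],[0,0,0],0]
    - [[0,0,0],[0,0,0],0]

```text
clock: 3.52
eef_pos: [0.5583, 0.2395, 0.1045]
tool_rot: [0.92, 1.571, -0.162]
contact_force: [0.3, -0.3, 0.0]
grip_width: 0.186
```

Call:
step_arm:
  targets:
    - [[0,0,0],[0,0,0],0]
    - [[0,0,0],[0,0,0],0]
    - [[-10,0,0],[0,0,0],0]
    - [[-25,0,0],[0,0,0],0]
    - [[-40,0,0],[0,0,0],0]

```text
clock: 4.15
eef_pos: [0.5585, 0.2394, 0.1457]
tool_rot: [1.185, 1.57, 0.102]
contact_force: [-1.3, -0.3, -3.1]
grip_width: 0.146
```

Call:
step_arm:
  targets:
    - [[-25,0,0],[0,0,0],0]
    - [[-50,0,0],[0,0,0],0]
    - [[-75,0,0],[0,0,0],0]
    - [[-100,0,0],[0,0,0],0]
    - [[-110,0,0],[0,0,0],0]

```text
clock: 4.78
eef_pos: [0.5592, 0.2396, 0.2574]
tool_rot: [1.302, 1.567, 0.219]
contact_force: [-0.1, 0.1, -2.9]
grip_width: 0.148
```

Run:
```python
from h import *
d=shot('wrist','w2.png')
s=robot.get_state();print(s['eef_pos'],s['contact_force'],s['torque'],s['grip_width'],s['joint_pos'],Ro.from_euler('xyz',s['tool_rot']).as_matrix().round(3))
```

```text
[0.55928864 0.23964669 0.25770384] [-0.31142712 -0.54041793 -1.72219006] [-0.03390979 -0.01238423  0.00170372] 0.14786091585857358 [ 2.18692907e-01  1.22720659e-01  1.64169425e+00 -4.22910578e-06
  1.37277227e+00  1.30168163e+00] [[ 0.004  0.883  0.469]
 [ 0.001  0.469 -0.883]
 [-1.     0.004  0.001]]
```

View pics/w2.png

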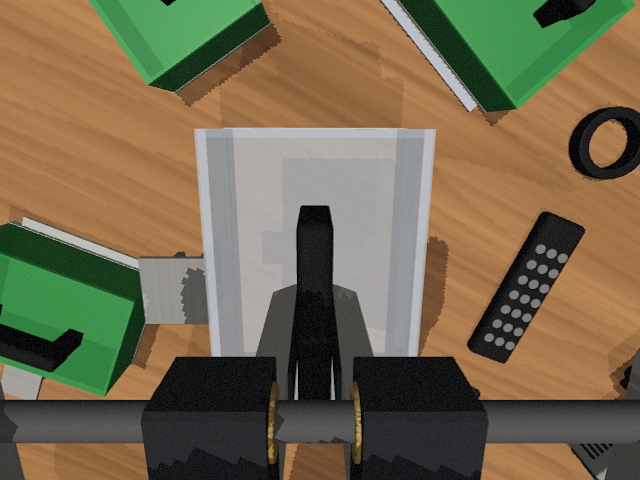

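The hood is held upright, with roof front corners at (195,129) and (436,129) and bracket outer corners at (139,257) and (145,325).

Run:
```python
from h import *
d=cal('wrist')
z=.2577-.0345
P=[[.08,.055,z],[.08,-.055,z],[.018,.088,z],[-.018,.088,z]];uv=[(195,129),(436,129),(139,257),(145,325)]
p,r=fit(d,uv,P,[.56,.24,.4855]);print(p,r.round(1))
R=np.array([[.883,.469],[.469,-.883]]);print('tool y,z offset of handle',R@(p[:2]-[.5593,.2396]))
# approach target: handle with slot offset 10mm
T=np.array([.5295,-.2528]);yaw=-.2653;c,s=np.cos(yaw),np.sin(yaw)
g=T+np.array([c,s])*.010+np.array([-s,c])*.003;print('handle goal',g)
```

```text
[0.56019909 0.23928064 0.48455982] [[-0.4 -0.9]
 [ 1.8 -0.1]
 [-1.7  1.7]
 [ 0.3 -0. ]]
tool y,z offset of handle [0.00064412 0.00070367]
handle goal [ 0.53993674 -0.25252695]
```

Call:
step_arm:
  targets:
    - [[0,-15,26],[0,0,0],0]
    - [[0,-40,69],[0,0,0],0]
    - [[0,-67,115],[0,0,0],0]
    - [[0,-95,163],[0,0,0],0]
    - [[0,-124,213],[0,0,0],0]

```text
clock: 5.45
eef_pos: [0.5478, -0.0084, 0.2536]
tool_rot: [-2.315, 1.57, 2.885]
contact_force: [0.7, -1.5, -2.5]
grip_width: 0.145
```

Call:
step_arm:
  targets:
    - [[0,-28,49],[0.12,0,0],0]
    - [[0,-56,97],[0.27,0,0],0]
    - [[0,-84,144],[0.42,0,0],0]
    - [[0,-108,184],[0.57,0,0],0]
    - [[0,-124,213],[0.7,0,0],0]

```text
clock: 6.08
eef_pos: [0.538, -0.255, 0.2534]
tool_rot: [-1.933, 1.569, 2.561]
contact_force: [0.1, 0.1, -2.5]
grip_width: 0.146
```

Call:
step_arm:
  targets:
    - [[0,0,0],[0.05,0,0],0]
    - [[0,0,0],[0.05,0,0],0]
    - [[0,0,0],[0.05,0,0],0]

```text
clock: 6.45
eef_pos: [0.5388, -0.2526, 0.2539]
tool_rot: [-1.98, 1.57, 2.472]
contact_force: [0.3, 0.5, -3.0]
grip_width: 0.144
```

Run:
```python
from h import *
d=shot('wrist','w3.png');t=shot('top');e=shot('side')
s=robot.get_state();R=Ro.from_euler('xyz',s['tool_rot']).as_matrix();print(s['eef_pos'],s['contact_force'],s['torque'],s['grip_width'],s['joint_pos'],R.round(3), np.arctan2(R[0,2],-R[1,2]))
a=cv2.resize(t['image'][170:320,370:520],(400,400),interpolation=cv2.INTER_CUBIC)
b=cv2.resize(e['image'][130:280,340:490],(400,400),interpolation=cv2.INTER_CUBIC)
cv2.imwrite('pics/c3.png',np.hstack([a,b])[:,:,::-1])
```

```text
[ 0.53898503 -0.25261513  0.25437967] [-0.33808714  0.29363677 -3.5083763 ] [ 0.02674002 -0.01440892  0.01940952] 0.14817303129673395 [-6.28601229e-01  9.67838553e-02  1.67591858e+00  1.09005951e-05
  1.36903237e+00  1.20325546e+00] [[-0.     0.966 -0.258]
 [ 0.    -0.258 -0.966]
 [-1.    -0.    -0.   ]] -0.2610625558471749
```

View pics/w3.png

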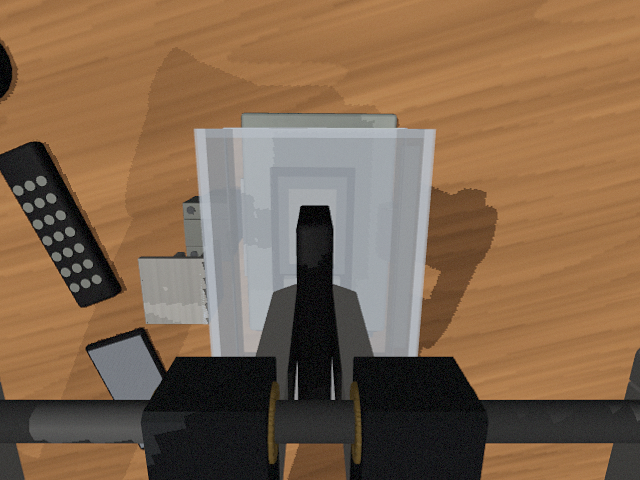

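View pics/c3.png

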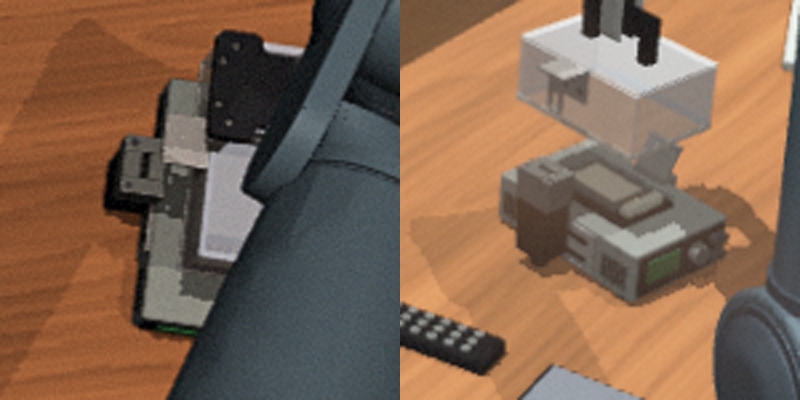

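The wrist view shows the tester's far deck edge at (242,113)–(397,113), and the switch head's outer edge at u=184 starting at row 197, partly behind the bracket. The hood is upright and squarely aligned in all views.

Run:
```python
from h import *
d=cal('wrist')
T=np.array([.5295,-.2528]);yaw=-.2653;c,s=np.cos(yaw),np.sin(yaw);M=np.array([[c,s],[-s,c]])
L=lambda W:((W[:,:2]-T)@M.T*1000).round(1)
print('deck far corners (want 100,+-65)',L(ray(d,[(242,113),(397,113)],.06)))
print('head outer +x corner (want off+23,97)',L(ray(d,[(184,197)],.112)))
print('head screw (191,210)',L(ray(d,[(191,210)],.112)))
# tongue tip & bracket by wrist: same camera
z=.2544-.0345
p,r=fit(d,[(195,129),(436,129),(139,257),(145,325)],[[.08,.055,z],[.08,-.055,z],[.018,.088,z],[-.018,.088,z]],[.54,-.2525,-.265]);print(p,'local',L(p[None,:2]))
t=cal('top')
# slot in c3 left crop: scale 2.667 ; head corners
f=lambda x,y:((x+.5)*150/400-.5+370,(y+.5)*150/400-.5+170)
print('slot',L(ray(t,[f(148,163)],.112)),'head',L(ray(t,[f(x,y) for x,y in((124,136),(165,141),(162,198),(119,192))],.112)))
```

```text
deck far corners (want 100,+-65) [[101.2  62.5]
 [101.8 -64.9]]
head outer +x corner (want off+23,97) [[40.2 99.2]]
head screw (191,210) [[30.4 94.8]]
[ 0.53913153 -0.2531282  -0.26414458] local [[9.4 2.2]]
slot [[13.3 82. ]] head [[ 31.7 102.9]
 [ 32.7  70.9]
 [-12.4  68.1]
 [-12.8 101.5]]
```

Call:
step_arm:
  targets:
    - [[20,1,0],[0.005,0,0],0]
    - [[38,1,0],[0.005,0,0],0]
    - [[50,1,0],[0.005,0,0],0]
    - [[57,1,0],[0.005,0,0],0]
    - [[57,1,0],[0.005,0,0],0]

```text
clock: 7.22
eef_pos: [0.5397, -0.2533, 0.1968]
tool_rot: [-1.94, 1.57, 2.505]
contact_force: [-0.3, -0.1, -2.9]
grip_width: 0.146
```

Run:
```python
from h import *
e=shot('side');t=shot('top');d=shot('wrist')
s=robot.get_state();R=Ro.from_euler('xyz',s['tool_rot']).as_matrix();print(s['eef_pos'],s['contact_force'],s['torque'])
x=proj(e,[s['eef_pos']+R@[.08,0,-.08]])[0].astype(int);y=proj(t,[s['eef_pos']+R@[.035,0,-.07]])[0].astype(int);print(x,y)
print('tool pts',R.round(3))
a=cv2.resize(e['image'][x[1]-50:x[1]+50,x[0]-50:x[0]+50],(500,500),interpolation=cv2.INTER_CUBIC)
b=cv2.resize(d['image'][180:340,100:260],(300,300),interpolation=cv2.INTER_CUBIC)
b2=cv2.resize(t['image'][y[1]-20:y[1]+20,y[0]-30:y[0]+30],(300,200),interpolation=cv2.INTER_CUBIC)
cv2.imwrite('pics/c4.png',np.hstack([a,np.vstack([b,b2])])[:,:,::-1])
```

```text
[ 0.54031563 -0.25369705  0.19828153] [-0.39675998  0.92427053 -3.57835208] [-0.01371448  0.01491584 -0.01054767]
[396 191] [434 227]
tool pts [[ 0.001  0.965 -0.264]
 [-0.001 -0.264 -0.965]
 [-1.     0.001  0.001]]
```

View pics/c4.png

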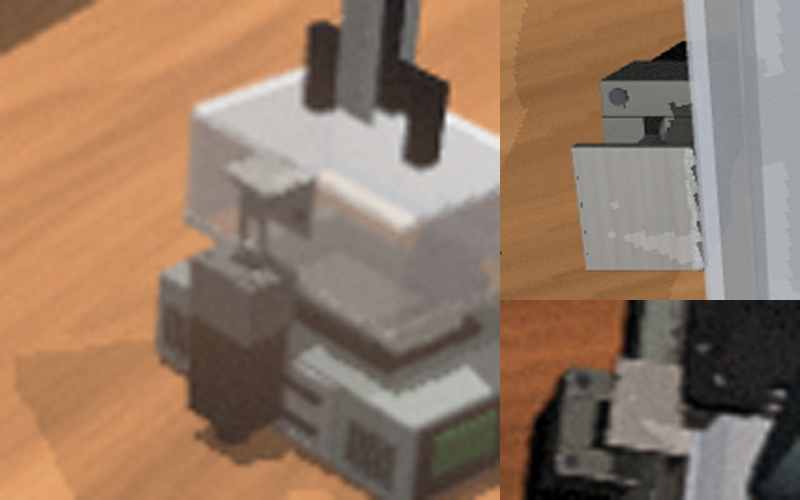

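The close views show the tongue just above the switch head. In the wrist crop the slot's +x end is visible at full-image u≈176–187, v≈243, with the head corner at (154,223) and the bracket's +x edge at v≈258.

Run:
```python
from h import *
d=cal('wrist');s=robot.get_state();tcp=s['eef_pos'];R=Ro.from_euler('xyz',s['tool_rot']).as_matrix()
f=lambda x,y:((x-500+.5)*.5333-.5+100,(y+.5)*.5333-.5+180)
def tl(uv,z): return ((ray(d,uv,z)-tcp)@R*1000)[:,1:].round(1)  # tool y (hood x), tool z (-hood y)
print('slot +x end corners',tl([f(643,118),f(664,118)],.112))
print('head +x edge corners',tl([f(602,82),f(602,117),f(688,82)],.112), 'head upper edge line')
zr=tcp[2]-.0345
print('bracket',tl([f(574,147),f(693,150),f(585,270)],zr),'want 18,-88; 18,-55;-18,-88')
# side view: tongue tip / slot
e=cal('side');x=(396,191);g=lambda u,v:((u+.5)/5-.5+x[0]-50,(v+.5)/5-.5+x[1]-50)
print('side head corners',((ray(e,[g(188,262),g(247,296),g(292,270)],.112)-tcp)@R*1000)[:,1:].round(1),'bracket outer',((ray(e,[g(228,168),g(278,205),g(318,180)],zr)-tcp)@R*1000)[:,1:].round(1))
```

```text
slot +x end corners [[ 12.3 -85.9]
 [ 12.3 -79. ]]
head +x edge corners [[ 24.5 -98.2]
 [ 12.6 -99.5]
 [ 24.5 -70.1]] head upper edge line
bracket [[ 18.9 -86.6]
 [ 18.1 -55.3]
 [-16.7 -87.8]] want 18,-88; 18,-55;-18,-88
side head corners [[  21.3 -106.1]
 [ -23.  -104.7]
 [ -16.9  -67.9]] bracket outer [[ 15.5 -87.5]
 [-28.9 -93.6]
 [-21.3 -59. ]]
```

Call:
step_arm:
  targets:
    - [[0,1.2,-2],[0,0,0],0]
    - [[3,1.2,-2],[0,0,0],0]
    - [[6,1.2,-2],[0,0,0],0]
    - [[9,1.2,-2],[0,0,0],0]
    - [[12,1.2,-2],[0,0,0],0]

```text
clock: 8.0
eef_pos: [0.5415, -0.2518, 0.1851]
tool_rot: [-1.85, 1.571, 2.595]
contact_force: [0.4, -0.5, -3.1]
grip_width: 0.146
```

```bash
cat > st.py <<'E'
from h import *
s=robot.get_state();R=Ro.from_euler('xyz',s['tool_rot']).as_matrix()
T=np.array([.5295,-.2528]);c,q=np.cos(-.2653),np.sin(-.2653);M=np.array([[c,q],[-q,c]])
print(s['clock'],s['eef_pos'].round(4),'tip z',(s['eef_pos'][2]-.0785).round(4),'loc',(M@(s['eef_pos'][:2]-T)*1000).round(1),'F',s['contact_force'].round(1),'Floc',(M@s['contact_force'][:2]).round(1),'M',(M@s['torque'][:2]).round(2),s['torque'][2].round(2),'g',s['grip_width']*94)
print(R.round(3).tolist())
E
python3 st.py
```

```text
8.0 [ 0.5415 -0.2518  0.1851] tip z 0.1066 loc [11.3  4.1] F [ 0.4 -0.5 -3.1] Floc [ 0.5 -0.4] M [0.06 0.01] -0.03 g 13.75661293726149
[[-0.0, 0.965, -0.264], [0.0, -0.264, -0.965], [-1.0, -0.0, -0.0]]
```

No contact force at tip z 0.107, which is below the mouth (0.112), so the tongue appears to be in the slot. I'll go on slowly.

Call:
step_arm:
  targets:
    - [[2,0,0],[0,0,0],0]
    - [[4,0,0],[0,0,0],0]
    - [[6,0,0],[0,0,0],0]
    - [[7,0,0],[0,0,0],0]
    - [[7,0,0],[0,0,0],0]

```text
clock: 8.62
eef_pos: [0.5424, -0.2512, 0.1794]
tool_rot: [2.304, 1.569, 0.466]
contact_force: [1.5, 5.0, 2.4]
grip_width: 0.146
```

```bash
python3 st.py
```

```text
8.625 [ 0.5424 -0.2512  0.1794] tip z 0.1009 loc [12.   4.9] F [1.5 5.  2.4] Floc [0.2 5.2] M [1.13 0.13] -0.04 g 13.682339809435566
[[0.002, 0.965, -0.264], [0.001, -0.264, -0.965], [-1.0, 0.002, -0.001]]
```

Call:
step_arm:
  targets:
    - [[0,0,-0.7],[0,0,0],0]
    - [[1,0,-0.7],[0,0,0],0]
    - [[2,0,-0.7],[0,0,0],0]
    - [[3,0,-0.7],[0,0,0],0]
    - [[3,0,-0.7],[0,0,0],0]

```text
clock: 9.25
eef_pos: [0.5428, -0.2505, 0.1768]
tool_rot: [2.168, 1.568, 0.33]
contact_force: [1.5, 5.8, 3.3]
grip_width: 0.15
```

```bash
python3 st.py
python3 - <<'E'
from h import *
e=shot('side')
cv2.imwrite('pics/s5.png',cv2.resize(e['image'][140:260,330:490],(800,600),interpolation=cv2.INTER_CUBIC)[:,:,::-1])
E
```

```text
9.25 [ 0.5428 -0.2505  0.1768] tip z 0.0983 loc [12.2  5.7] F [1.5 5.8 3.3] Floc [-0.1  6. ] M [1.25 0.17] -0.06 g 14.08090246640913
[[0.003, 0.965, -0.264], [0.001, -0.264, -0.965], [-1.0, 0.002, -0.001]]
```

View pics/s5.png

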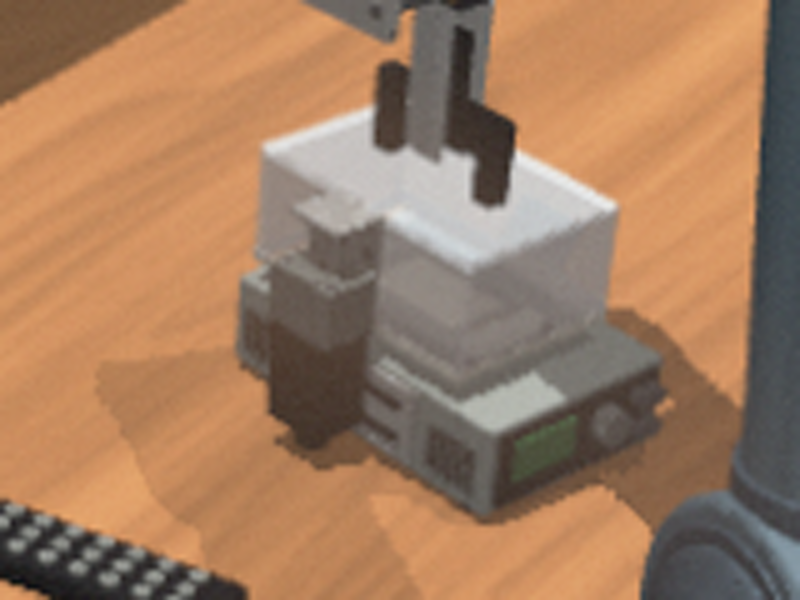

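The tongue is inside the slot and the hood is upright. The side load of about 6 N toward +y with a mild lift fits the lip riding down the clip. I'll press on.

Call:
step_arm:
  targets:
    - [[1,0,0],[0,0,0],0]
    - [[2,0,0],[0,0,0],0]
    - [[3,0,0],[0,0,0],0]
    - [[4,0,0],[0,0,0],0]
    - [[5,0,0],[0,0,0],0]

```text
clock: 9.93
eef_pos: [0.5435, -0.2507, 0.1735]
tool_rot: [1.917, 1.567, 0.079]
contact_force: [1.6, 8.1, 13.6]
grip_width: 0.145
```

```bash
python3 st.py
```

```text
9.925 [ 0.5435 -0.2507  0.1735] tip z 0.095 loc [12.9  5.7] F [ 1.6  8.1 13.6] Floc [-0.6  8.2] M [1.64 0.56] -0.09 g 13.605912377473292
[[0.004, 0.965, -0.264], [0.0, -0.264, -0.965], [-1.0, 0.004, -0.001]]
```

Call:
step_arm:
  targets:
    - [[1,0,0],[0,0,0],0]
    - [[2,0,0],[0,0,0],0]
    - [[3,0,0],[0,0,0],0]
    - [[4,0,0],[0,0,0],0]
    - [[5,0,0],[0,0,0],0]

```text
clock: 10.55
eef_pos: [0.5435, -0.2538, 0.1694]
tool_rot: [0.983, 1.563, -0.855]
contact_force: [-3.1, -2.5, 11.1]
grip_width: 0.155
```

```bash
python3 st.py
```

```text
10.55 [ 0.5435 -0.2538  0.1694] tip z 0.0909 loc [13.8  2.8] F [-3.1 -2.5 11.1] Floc [-2.3 -3.2] M [0.24 0.3 ] 0.06 g 14.539445836303399
[[0.005, 0.964, -0.264], [-0.006, -0.264, -0.964], [-1.0, 0.007, 0.004]]
```

Call:
step_arm:
  targets:
    - [[1,0,0],[0,0,0],0]
    - [[2,0,0],[0,0,0],0]
    - [[3,0,0],[0,0,0],0]
    - [[4,0,0],[0,0,0],0]
    - [[5,0,0],[0,0,0],0]

```text
clock: 11.18
eef_pos: [0.5441, -0.2549, 0.1677]
tool_rot: [0.9, 1.56, -0.938]
contact_force: [-8.1, 0.1, 27.1]
grip_width: 0.157
```

```bash
python3 st.py
```

```text
11.175 [ 0.5441 -0.2549  0.1677] tip z 0.0892 loc [14.6  1.8] F [-8.1  0.1 27.1] Floc [-7.8 -2. ] M [0.25 1.5 ] -0.0 g 14.776485917994838
[[0.006, 0.964, -0.264], [-0.008, -0.264, -0.964], [-1.0, 0.008, 0.006]]
```

Call:
step_arm:
  targets:
    - [[0,-1,0],[0,0,0],0]
    - [[0,-2,0],[0,0,0],0]
    - [[0,-2.5,0],[0,0,0],0]
    - [[1,-2.5,0],[0,0,0],0]
    - [[1,-2.5,0],[0,0,0],0]

```text
clock: 11.8
eef_pos: [0.5434, -0.2548, 0.1676]
tool_rot: [1.091, 1.555, -0.748]
contact_force: [-2.3, -2.6, 22.5]
grip_width: 0.155
```

```bash
python3 st.py
python3 - <<'E'
from h import *
e=shot('side');d=shot('wrist')
a=cv2.resize(e['image'][145:255,335:475],(560,440),interpolation=cv2.INTER_CUBIC)
b=cv2.resize(d['image'][100:360,90:450],(240,173));b=np.pad(b,((0,267),(0,0),(0,0)))
cv2.imwrite('pics/s6.png',np.hstack([a,b])[:,:,::-1])
E
```

```text
11.8 [ 0.5434 -0.2548  0.1676] tip z 0.0891 loc [14.   1.7] F [-2.3 -2.6 22.5] Floc [-1.5 -3.1] M [0.24 0.22] 0.07 g 14.55334983007022
[[0.011, 0.964, -0.264], [-0.01, -0.264, -0.964], [-1.0, 0.014, 0.007]]
```

View pics/s6.png

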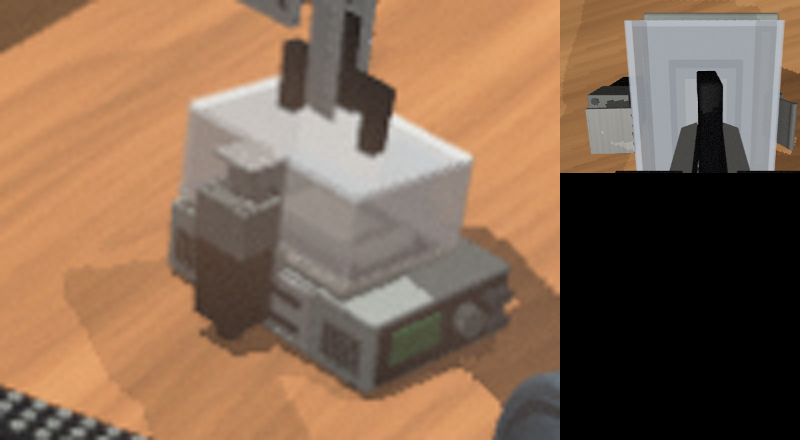

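The hood looks nearly down. In the wrist crop its roof has shifted about 9 px toward the tongue side relative to the gripper. That suggests the clip side has snapped and the tongue side is still slightly up, so I'll release and push on the bracket.

Call:
step_arm:
  targets:
    - [[-2,0,0],[0,0,0],0]
    - [[-4,0,0],[0,0,0],0]
    - [[-4,0,0],[0,0,0],40]
    - [[-4,0,0],[0,0,0],60]
    - [[-4,0,0],[0,0,0],60]

```text
clock: 12.52
eef_pos: [0.5389, -0.2501, 0.1626]
tool_rot: [-1.795, 1.569, 2.65]
contact_force: [0.6, -0.2, 0.0]
grip_width: 0.443
```

Call:
step_arm:
  targets:
    - [[0,0,0],[0,0,0],60]
    - [[-20,0,0],[0,0,0],60]
    - [[-40,0,0],[0,0,0],60]
    - [[-60,0,0],[0,0,0],60]
    - [[-75,0,0],[0,0,0],60]

```text
clock: 13.15
eef_pos: [0.5398, -0.2508, 0.241]
tool_rot: [1.213, 1.568, -0.625]
contact_force: [0.1, 0.9, -0.7]
grip_width: 0.641
```

```bash
python3 - <<'E'
from h import *
robot.get_image('top')
E
python3 st.py
python3 - <<'E'
from h import *
e=shot('side');d=shot('wrist','w7full.png')
T=np.array([.5295,-.2528]);y=-.2653;c,s=np.cos(y),np.sin(y)
im=e['image'].copy();wi=d['image'].copy()
def W(p): p=np.array(p,float)/1000;return np.c_[T[0]+c*p[:,0]-s*p[:,1],T[1]+s*p[:,0]+c*p[:,1],.06+p[:,2]]
ox,oy=10,1
roof=np.array([[80,55,70],[80,-55,70],[-80,-55,70],[-80,55,70]])+[ox,oy,0]
br=np.array([[18,88,70],[18,55,70],[-18,55,70],[-18,88,70]])+[ox,oy,0]
print('side roof',proj(e,W(roof)).round(1).tolist(),'br',proj(e,W(br)).round(1).tolist())
print('wrist roof',proj(d,W(roof)).round(1).tolist(),'br',proj(d,W(br)).round(1).tolist())
a=cv2.resize(e['image'][145:255,335:455],(480,440),interpolation=cv2.INTER_CUBIC)
b=cv2.resize(d['image'][60:420,120:500],(320,303),interpolation=cv2.INTER_AREA);b=np.pad(b,((0,137),(0,0),(0,0)))
cv2.imwrite('pics/s7.png',np.hstack([a,b])[:,:,::-1])
E
```

```text
13.2 [ 0.5406 -0.2513  0.2428] tip z 0.1643 loc [10.3  4.4] F [0.5 0.5 2. ] Floc [0.4 0.6] M [0.03 0.02] -0.01 g 60.19919172135928
[[0.004, 0.965, -0.264], [-0.003, -0.264, -0.965], [-1.0, 0.005, 0.002]]
side roof [[383.9, 172.9], [413.5, 162.1], [455.7, 184.6], [425.9, 197.0]] br [[390.1, 185.5], [399.5, 181.9], [409.0, 187.3], [399.5, 191.0]]
wrist roof [[232.9, 130.4], [405.8, 130.1], [393.1, 353.8], [245.0, 354.2]] br [[189.2, 225.6], [238.0, 225.5], [240.7, 275.6], [193.6, 275.7]]
```

View pics/s7.png

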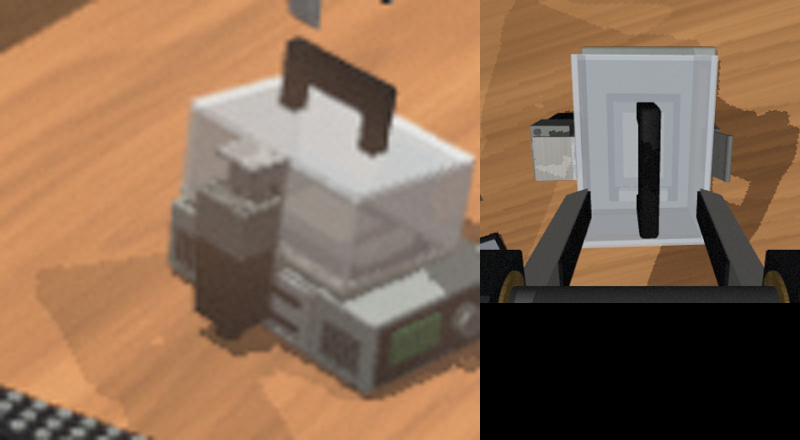

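The side view shows the +y roof edge about 2 px (some 5 mm) high while the −y edge is down. The tongue side is still up, so I'll push on the bracket with closed fingers.

Call:
step_arm:
  targets:
    - [[0,0,-35],[0,0,0],0]
    - [[0,0,-68],[0,0,0],0]
    - [[0,0.5,-68],[0,0,0],0]
    - [[0,0.5,-68],[0,0,0],0]
    - [[0,0.5,-68],[0,0,0],0]

```text
clock: 13.92
eef_pos: [0.5575, -0.1859, 0.2381]
tool_rot: [-1.483, 1.57, 2.961]
contact_force: [0.2, -0.1, -0.0]
grip_width: 0.145
```

Call:
step_arm:
  targets:
    - [[20,0,0],[0,0,0],0]
    - [[40,0,0],[0,0,0],0]
    - [[60,0,0],[0,0,0],0]
    - [[73,0,0],[0,0,0],0]
    - [[77,0,0],[0,0,0],0]

```text
clock: 14.55
eef_pos: [0.5573, -0.1848, 0.1607]
tool_rot: [-1.688, 1.568, 2.757]
contact_force: [-4.2, 1.7, 9.2]
grip_width: 0.009
```

```bash
python3 st.py
```

```text
14.55 [ 0.5573 -0.1848  0.1607] tip z 0.0822 loc [ 9.  72.9] F [-4.2  1.7  9.2] Floc [-4.5  0.5] M [0.16 0.97] -0.04 g 0.8119650645606235
[[-0.002, 0.965, -0.264], [0.001, -0.264, -0.965], [-1.0, -0.002, -0.0]]
```

Call:
step_arm:
  targets:
    - [[1.5,0,0],[0,0,0],0]
    - [[3,0,0],[0,0,0],0]
    - [[4.5,0,0],[0,0,0],0]
    - [[6,0,0],[0,0,0],0]
    - [[6,0,0],[0,0,0],0]

```text
clock: 15.18
eef_pos: [0.5582, -0.1853, 0.1564]
tool_rot: [1.258, 1.569, -0.579]
contact_force: [-1.0, 0.1, 2.4]
grip_width: 0.005
```

```bash
python3 st.py
```

```text
15.175 [ 0.5582 -0.1853  0.1564] tip z 0.0779 loc [10.  72.7] F [-1.   0.1  2.4] Floc [-1.  -0.1] M [0.08 0.21] 0.02 g 0.43678805359425776
[[0.001, 0.965, -0.264], [-0.001, -0.264, -0.965], [-1.0, 0.002, 0.001]]
```

Force dropped, so the roller gave way. I'll continue to the hard stop.

Call:
step_arm:
  targets:
    - [[1,0,0],[0,0,0],0]
    - [[2,0,0],[0,0,0],0]
    - [[3,0,0],[0,0,0],0]
    - [[4,0,0],[0,0,0],0]
    - [[5,0,0],[0,0,0],0]

```text
clock: 15.8
eef_pos: [0.5579, -0.185, 0.1522]
tool_rot: [-1.708, 1.57, 2.737]
contact_force: [-6.0, 3.2, 13.6]
grip_width: 0.005
```

```bash
python3 st.py
```

```text
15.8 [ 0.5579 -0.185   0.1522] tip z 0.0737 loc [ 9.6 72.9] F [-6.   3.2 13.6] Floc [-6.6  1.5] M [0.35 1.3 ] -0.04 g 0.5169033224628611
[[-0.001, 0.965, -0.264], [0.0, -0.264, -0.965], [-1.0, -0.001, -0.0]]
```

Call:
step_arm:
  targets:
    - [[1,0,0],[0,0,0],0]
    - [[2,0,0],[0,0,0],0]
    - [[2,0,0],[0,0,0],0]

```text
clock: 16.18
eef_pos: [0.558, -0.1849, 0.1521]
tool_rot: [-1.62, 1.57, 2.826]
contact_force: [-9.8, 4.9, 20.0]
grip_width: 0.007
```

```bash
python3 st.py
```

```text
16.175 [ 0.558  -0.1849  0.1521] tip z 0.0736 loc [ 9.7 73. ] F [-9.8  4.9 20. ] Floc [-10.8   2.2] M [0.52 2.13] 0.05 g 0.6173728244261518
[[-0.001, 0.965, -0.264], [0.0, -0.264, -0.965], [-1.0, -0.001, -0.0]]
```

The bracket is at a hard stop with fingertips at 0.130, which is the seated roof height. Next I'll press the clip side.

Call:
step_arm:
  targets:
    - [[-30,0,0],[0,0,0],0]
    - [[-60,0,0],[0,0,0],0]
    - [[-84,0,10],[0,0,0],0]
    - [[-84,0,60],[0,0,0],0]
    - [[-84,0,115],[0,0,0],0]

```text
clock: 16.8
eef_pos: [0.5274, -0.2967, 0.2328]
tool_rot: [1.235, 1.57, -0.601]
contact_force: [0.5, 0.1, 0.9]
grip_width: 0.004
```

Call:
step_arm:
  targets:
    - [[0,0,2],[0,0,0],0]
    - [[25,0,2],[0,0,0],0]
    - [[50,0,2],[0,0,0],0]
    - [[72,0,2],[0,0,0],0]
    - [[78,0,2],[0,0,0],0]

```text
clock: 17.42
eef_pos: [0.5263, -0.2963, 0.1524]
tool_rot: [-2.066, 1.567, 2.38]
contact_force: [0.0, -0.5, 0.6]
grip_width: 0.005
```

```bash
python3 st.py
```

```text
17.425 [ 0.5263 -0.2963  0.1524] tip z 0.0739 loc [  8.3 -42.8] F [ 0.  -0.5  0.6] Floc [ 0.1 -0.4] M [0.04 0.02] 0.01 g 0.439083214003058
[[-0.003, 0.965, -0.263], [0.002, -0.263, -0.965], [-1.0, -0.003, -0.002]]
```

Call:
step_arm:
  targets:
    - [[1,0,0],[0,0,0],0]
    - [[2,0,0],[0,0,0],0]
    - [[3,0,0],[0,0,0],0]
    - [[4,0,0],[0,0,0],0]
    - [[4,0,0],[0,0,0],0]

```text
clock: 18.05
eef_pos: [0.5274, -0.2982, 0.1523]
tool_rot: [1.224, 1.569, -0.614]
contact_force: [-2.3, 0.9, 6.7]
grip_width: 0.01
```

```bash
python3 st.py
```

```text
18.05 [ 0.5274 -0.2982  0.1523] tip z 0.0738 loc [  9.8 -44.3] F [-2.3  0.9  6.7] Floc [-2.4  0.2] M [0.28 0.4 ] 0.09 g 0.9466199185682997
[[0.001, 0.965, -0.264], [-0.001, -0.264, -0.965], [-1.0, 0.001, 0.0]]
```

Contact is at fingertip height 0.130. I'll press harder to be sure of a hard stop.

Call:
step_arm:
  targets:
    - [[1,0,0],[0,0,0],0]
    - [[2,0,0],[0,0,0],0]
    - [[3,0,0],[0,0,0],0]
    - [[4,0,0],[0,0,0],0]
    - [[4,0,0],[0,0,0],0]

```text
clock: 18.68
eef_pos: [0.5275, -0.2983, 0.1521]
tool_rot: [0.713, 1.57, -1.125]
contact_force: [-10.2, 7.9, 24.1]
grip_width: 0.004
```

```bash
python3 st.py
```

```text
18.675 [ 0.5275 -0.2983  0.1521] tip z 0.0736 loc [ 10.  -44.4] F [-10.2   7.9  24.1] Floc [-11.9   5. ] M [1.02 2.31] 0.05 g 0.40289592540353
[[0.0, 0.965, -0.264], [-0.001, -0.264, -0.965], [-1.0, 0.001, 0.001]]
```

Both sides are at the same height. I'll retreat and check.

Call:
step_arm:
  targets:
    - [[-30,0,0],[0,0,0],0]
    - [[-60,0,0],[0,0,0],0]
    - [[-95,0,0],[0,0,0],0]
    - [[-125,0,0],[0,0,0],0]
    - [[-125,0,0],[0,0,0],0]

```text
clock: 19.3
eef_pos: [0.528, -0.2988, 0.2746]
tool_rot: [1.138, 1.565, -0.7]
contact_force: [-1.2, -0.1, 0.9]
grip_width: 0.006
```

```bash
python3 st.py
python3 - <<'E'
from h import *
e=shot('side','s8full.png');d=shot('wrist','w8full.png')
a=cv2.resize(e['image'][145:255,335:455],(480,440),interpolation=cv2.INTER_CUBIC)
b=cv2.resize(d['image'][60:420,120:500],(320,303),interpolation=cv2.INTER_AREA);b=np.pad(b,((0,137),(0,0),(0,0)))
cv2.imwrite('pics/s8.png',np.hstack([a,b])[:,:,::-1])
E
```

```text
19.3 [ 0.528  -0.2988  0.2746] tip z 0.1961 loc [ 10.6 -44.8] F [-1.2 -0.1  0.9] Floc [-1.1 -0.4] M [0.06 0.02] -0.01 g 0.5509116204395705
[[0.005, 0.964, -0.264], [-0.004, -0.264, -0.965], [-1.0, 0.006, 0.003]]
```

View pics/s8.png

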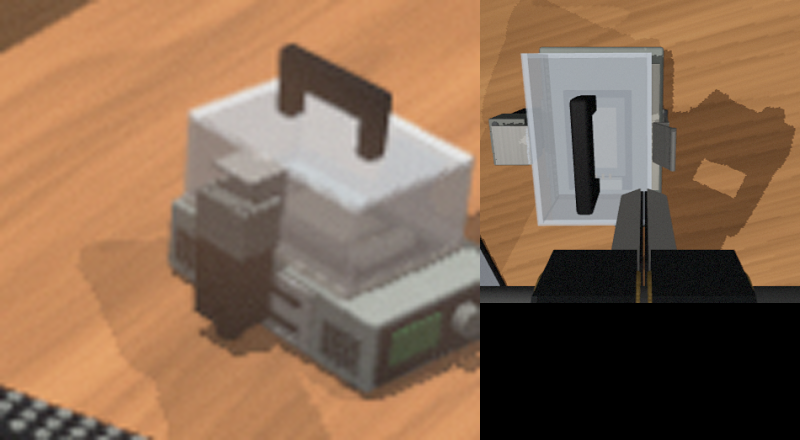

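Roof corners in the side view are now at (382.5,173.0), (424.1,197.9) and (453,185). The seated model predicts rows 172.9, 197.0 and 184.6, so the hood is flat. Handing in.

```bash
python3 -c "
from bench import robot
print(robot.sign_off())"
```

```text
the job is handed in; nothing more can be done
None
```

The clear hood is fitted to the tester, with its tongue in the interlock switch and the hood flat on the deck. The job was handed in at about 19.4 s with the arm clear. Sign-off gave no verdict.

- **How it went:** I carried the hood by its handle and lowered the tongue into the slot, which I measured about 10 mm to +x of nominal. I then pressed down by the handle, over the bracket, and on the clip side of the roof.
- **Seating check:** the bracket and the clip side of the roof both came to a hard stop with the fingertips at z = 0.130 m, the height expected for a seated hood. The forces there were about 20 N and 24 N.
- **Picture check:** in the last side view the roof corners were within 1 pixel vertically and 2 pixels sideways of where a seated hood should appear.
- **What went less well:** under the handle push the clip side went down first, leaving the tongue side about 5–8 mm high. That tilted the hood by roughly 0.06 rad (3–4°) until the bracket push levelled it.
- **Not directly confirmed:** I did not see the clip's hook over the lip. I infer the snap from the sideways force dropping away and the clip side stopping at the right height.
- **Bystanders:** the phone, remote control and tape roll were never approached at contact height.

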